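Show the marked vial's base to the inspection camera

ROBOT

A 6-joint arm with a two-finger parallel gripper is mounted at the origin on the work surface. World frame = base frame: x ahead of the robot, y to its left, z up, the work surface at z = 0. Lengths are in m, angles in rad, forces in N, time in s.
With the tool pointing down it reaches from about 0.25 to 0.775 m from the base axis. Payload 4 kg.
Tool frame: the origin (TCP) lies on the centre line of the jaws, within the pads' length; the fingertips stand 17 mm ahead of it and the grasp point (between the pads) lies 2 mm behind it; z points along the fingers, y is the line along which they close (so a half turn about z gives the same grasp; the last joint's range is limited). The gripper opens to 94 mm and grips with 3 to 60 N. Pads are 16 mm wide; open, the fingers measure 119 mm over their backs; the gripper's body (75 mm by 177 mm) begins 78 mm behind the grasp point.
Start: joints at [-1.336, 0.087, 1.371, -0, 1.684, -0.103], TCP at [0.182, -0.519, 0.223] pointing down, gripper open.
Joint ranges: [-3.1, 3.1], [-0.76, 2.03], [0.27, 2.55], [-1.08, 4.22], [0.17, 2.65], [-2.57, 2.57]. Speed limits (rad/s): [2.79, 2.79, 3.14, 3.14, 3.14, 3.14].

INTERFACE

Orientations are given as [roll, pitch, yaw] about the fixed x, y, z axes, in that order (R = Rz(yaw) Ry(pitch) Rx(roll)).
In Python, from bench import robot gives the robot as it stands.
- The arm moves only by the tool servo_tool, never from a script. Its argument "plan" is a list of rows, each a list of 7 numbers: the shift along the tool's x, y, z normalised to -1 to 1, where 1 is 0.1 m, then the turn, a rotation vector about the tool's x, y, z normalised to -1 to 1, where 1 is pi/2 rad, then the finger opening in mm, from 0 to 94. In form: [[x, y, z, ax, ay, az, gripper], ...]. A call has 1 to 12 rows; each row is the pose to reach, as a shift and turn from the pose commanded when the call began, along the tool's axes at that moment; what a row does not reach only later rows make up. A row lasts 1/12 s, in which the tool goes at most 41.7 mm and 7.16 degrees, less where a joint would pass 70% of its speed; a pose out of reach is approached as far as the arm can. A call with a number of a shift or a turn outside -1 to 1 is refused whole. A call with a gripper value outside its range is refused whole. The fingers move at their own pace and stop on an object; the grip force is fixed at half the most. Time passes only in rows, so rows that repeat a pose let the fingers close. It gives the time, the measured TCP pose, the force, the opening and the grip force at its end, in the units of the state.
- robot.get_obs(): the state, without advancing time (a new reading comes with each control period).
- robot.snapshot(name): name is "side" or "top" or "wrist"; returns the picture (480x640x3 uint8, red, green, blue); there is no depth.
- robot.camera_params(name): a dict with "camera_matrix" (3x3 intrinsics, pixels), "distortion" ([k1, k2, p1, p2, k3] as OpenCV has them; the pictures are not rectified), "rvec" (rotation vector, rad) and "tvec" (3), from world to camera coordinates, as OpenCV has them; the wrist camera has in their place "tool_from_camera" (4x4, takes a point from camera to tool coordinates, whose origin is the TCP and whose axes are the flange's). Camera axes: x right, y down, z forward; pixel columns grow to the right and rows downward; lengths in m; the calibration is good to about 2 mm. A picture is of the moment at which its call begins: read the wrist's pose just before it. camera_params takes no time and is no camera call.
- robot.close_job(): hands the job in; it is judged then, once.
Trained networks look in the newest picture that a camera, given by its name, has taken for a name from the list of things; names that differ only in an ending like _2 or _b are one class to them, and where a whole thing is asked for, a point or a joint stands for the part that bears it (a point fixed in the world has none). Each returns a list of dicts, best first, with "conf" (0 to 1); they miss things now and then, are a little off and sometimes report something else, mostly with a low value. They report only what shows in the picture. A call takes as long as a camera call. They do not tell look-alikes from the thing itself.
- robot.find_in(thing, camera): "extent" ([centre column, centre row, width, height] in pixels, round what is visible of it).
The state is a dict: "time": time; "joint_positions": joint angles; "qvel": joint speeds; "joint_torque": joint torques, N m; "tool_pos": TCP position; "ee_rot": TCP orientation; "wrist_force": force on the tool from outside, world axes, zero at the start; "wrist_torque": the same for the moment, N m; "width": finger opening in m; "finger_force": force on a finger pad.
Only numpy, scipy, OpenCV 4.12 (cv2) and the standard library are available. Lean on these libraries where they do the work, as an engineer would, in place of code of your own. Each camera call takes 0.05 s, during which the arm holds its last target. There are 200 camera calls.

TASK

Of the three capped vials in the rack, take out the one that has the tall pin standing beside it (the other two have only short stubs) and hold it in the air before the upward-looking inspection camera so that its base faces the lens squarely: vial in line with the lens axis, cap away from the lens, base centred 100 mm from the lens glass. Finish while still holding it there, motionless in the gripper. Leave the other two vials standing in the rack and do not disturb the other things on the bench.

Things in the scene. Friction and masses are not known exactly. Their poses are not given: they have to be found in the camera images.
- rack: grey plastic rack, fixed; block 70 (x) x 230 (y) x 48 mm high, origin under its centre on the bench. Three sockets 30 mm wide, 38 mm deep (floor 10 mm above the bench) in a row at x = 0, y = -75, 0, +75 mm. Along its +x side (away from the robot) runs a ledge 20 mm high, 54 mm deep, with one fixed marker beside each socket, 68 mm from its centre towards +x.
- pin_tall: tall marker: white plastic pin 12 mm thick with a 20 mm ball head, rising 60 mm above the rack's ledge (80 mm above the bench), fixed; origin at its foot on the ledge, z up. It stands beside one of the three sockets (68 mm from that vial's axis, 100 mm or more from the other two) and marks that vial.
- stub_1: short marker: white plastic stub 12 mm thick and 8 mm high, fixed on the rack's ledge beside a vial that is not marked; origin at its foot on the ledge.
- stub_2: short marker: white plastic stub 12 mm thick and 8 mm high, fixed on the rack's ledge beside a vial that is not marked; origin at its foot on the ledge.
- vial_1: one of three identical capped vials, standing upright in the rack's sockets: amber glass body 27 mm thick and 50 mm high, short 21 mm neck, white cap 30 mm thick from 56 to 80 mm above the base; 80 mm tall in all, 30 to 65 g. Origin at the centre of its base, z axis from base to cap. In the rack its base is 10 mm and its cap's top 90 mm above the bench.
- vial_1_cap (a point): centre of the top of vial_1's cap, 80 mm from the vial's origin along its z.
- vial_2: one of three identical capped vials, standing upright in the rack's sockets: amber glass body 27 mm thick and 50 mm high, short 21 mm neck, white cap 30 mm thick from 56 to 80 mm above the base; 80 mm tall in all, 30 to 65 g. Origin at the centre of its base, z axis from base to cap. In the rack its base is 10 mm and its cap's top 90 mm above the bench.
- vial_2_cap (a point): centre of the top of vial_2's cap, 80 mm from the vial's origin along its z.
- vial_3: one of three identical capped vials, standing upright in the rack's sockets: amber glass body 27 mm thick and 50 mm high, short 21 mm neck, white cap 30 mm thick from 56 to 80 mm above the base; 80 mm tall in all, 30 to 65 g. Origin at the centre of its base, z axis from base to cap. In the rack its base is 10 mm and its cap's top 90 mm above the bench.
- vial_3_cap (a point): centre of the top of vial_3's cap, 80 mm from the vial's origin along its z.
- stand: black foot plate of the inspection camera (170 x 100 x 12 mm, from 25 mm in front of its origin to 145 mm behind it) with two aluminium cheeks up to 93 mm high; fixed on the bench; origin on the bench, front (-x) towards the robot.
- camera_head: inspection camera fixed in the stand: black camera body and lens barrel with a white ring light 68 mm wide round the lens. Origin at the centre of the lens's front glass, 105 mm above the bench; z axis = the lens axis, pointing out of the lens, upward and leaning 30 degrees from vertical towards the stand's front (-x, the robot's side).
- focus (a point): the point in the air on the lens axis 100 mm in front of the lens glass (about 192 mm above the bench), where the centre of the vial's base belongs.
- power_brick: bystander: black power supply 60 x 140 x 35 mm, loose on the bench; origin under its centre.
- beaker: bystander: glass cup 72 mm wide, 90 mm tall, loose on the bench; origin under its centre.
- jar: bystander: white jar with grey cap, 70 mm wide, 100 mm tall, loose on the bench; origin under its centre.
Not all that is in view belongs to the job. Leave any blue look-alike of the vial_1 alone.

How it is judged:
On the way:
1. the marked vial is lifted clear of the rack in the gripper, the other two still standing in their sockets (((height (world z) of vial_1 above 0.06 m and contact force between the fingers and vial_1 above 1 N and distance of each of vial_2, vial_3 from where it was at the start of the episode below 0.015 m and angle between each of vial_2, vial_3's own z axis and vertical below 0.2 rad and horizontal distance between each of vial_2, vial_3 and pin_tall above 0.085 m) or (height (world z) of vial_2 above 0.06 m and contact force between the fingers and vial_2 above 1 N and distance of each of vial_1, vial_3 from where it was at the start of the episode below 0.015 m and angle between each of vial_1, vial_3's own z axis and vertical below 0.2 rad and horizontal distance between each of vial_1, vial_3 and pin_tall above 0.085 m) or (height (world z) of vial_3 above 0.06 m and contact force between the fingers and vial_3 above 1 N and distance of each of vial_1, vial_2 from where it was at the start of the episode below 0.015 m and angle between each of vial_1, vial_2's own z axis and vertical below 0.2 rad and horizontal distance between each of vial_1, vial_2 and pin_tall above 0.085 m))), for 0.1 s.
At the end, for the whole second after the job is handed in: Marked vial held by the fingers alone, still (under 30 mm/s): base centre within 20 mm of the focus point 100 mm before the lens, axis within 0.15 rad of the lens axis, cap away from the lens; the other two vials upright (0.2 rad) in their sockets, moved under 15 mm (((distance between vial_1 and focus below 0.02 m and angle between the z axis of vial_1 and the z axis of camera_head, either way round below 0.15 rad and z of vial_1_cap in the frame of camera_head above 0.14 m and contact force between the fingers and vial_1 above 1 N and contact force between vial_1 and stand below 0.2 N and contact force between vial_1 and rack below 0.2 N and linear speed of vial_1 below 0.03 m/s and distance of each of vial_2, vial_3 from where it was at the start of the episode below 0.015 m and angle between each of vial_2, vial_3's own z axis and vertical below 0.2 rad and horizontal distance between each of vial_2, vial_3 and pin_tall above 0.085 m) or (distance between vial_2 and focus below 0.02 m and angle between the z axis of vial_2 and the z axis of camera_head, either way round below 0.15 rad and z of vial_2_cap in the frame of camera_head above 0.14 m and contact force between the fingers and vial_2 above 1 N and contact force between vial_2 and stand below 0.2 N and contact force between vial_2 and rack below 0.2 N and linear speed of vial_2 below 0.03 m/s and distance of each of vial_1, vial_3 from where it was at the start of the episode below 0.015 m and angle between each of vial_1, vial_3's own z axis and vertical below 0.2 rad and horizontal distance between each of vial_1, vial_3 and pin_tall above 0.085 m) or (distance between vial_3 and focus below 0.02 m and angle between the z axis of vial_3 and the z axis of camera_head, either way round below 0.15 rad and z of vial_3_cap in the frame of camera_head above 0.14 m and contact force between the fingers and vial_3 above 1 N and contact force between vial_3 and stand below 0.2 N and contact force between vial_3 and rack below 0.2 N and linear speed of vial_3 below 0.03 m/s and distance of each of vial_1, vial_2 from where it was at the start of the episode below 0.015 m and angle between each of vial_1, vial_2's own z axis and vertical below 0.2 rad and horizontal distance between each of vial_1, vial_2 and pin_tall above 0.085 m))); the arm keeps its last pose, push and grip.
It fails at once if a bystander (power supply, cup or jar) is pushed more than 30 mm from its place or knocked over (distance of any of power_brick, beaker, jar from where it was at the start of the episode above 0.03 m or angle between any of power_brick, beaker, jar's own z axis and vertical above 0.5 rad).
It also fails if it takes over 32 s, if anything falls off the work surface, if the arm or the gripper's body presses on something with over 40 N, if the wrist force passes 120 N, or if a joint passes its speed limit or range.

## Working session

There is one attempt and no reset: what is moved stays moved. The work goes in short steps, Python scripts to look and compute and a tool call to move; the robot and the scene stay as the last step left them, time stands still between calls to the robot, and variables do not carry over. Pictures are saved under pics/ and viewed, at most 10 in all, crops included, and the job is handed in when it is done.

Besides the shell and the picture viewer there is one more tool, called after "Call:" by a JSON object that holds its "name" and its "arguments". servo_tool: Moves the arm, as the interface text tells. Scaled input: -1 to 1 covers 0.1 m each way for a shift and pi/2 rad each way for a turn. Its arguments: {"type":"object","properties":{"plan":{"type":"array","items":{"type":"array","items":{"type":"number"}}}},"required":["plan"]}

```bash
mkdir -p pics
cat > h.py <<'E'
import numpy as np, cv2
from scipy.spatial.transform import Rotation as R
from bench import robot
def snap(c,n):
    im=robot.snapshot(c); cv2.imwrite(f"pics/{n}.png",im[:,:,::-1]); return im
def cam(c,obs=None):
    p=robot.camera_params(c);K=np.array(p["camera_matrix"]);d=np.array(p["distortion"])
    if c=="wrist":
        T=np.eye(4);T[:3,:3]=R.from_euler("xyz",obs["ee_rot"]).as_matrix();T[:3,3]=obs["tool_pos"]
        M=np.linalg.inv(T@np.array(p["tool_from_camera"]))
    else:
        M=np.eye(4);M[:3,:3]=cv2.Rodrigues(np.array(p["rvec"]))[0];M[:3,3]=np.ravel(p["tvec"])
    return K,d,M
def atz(C,px,z):
    K,d,M=C;u=cv2.undistortPoints(np.array([[px]],float),K,d)[0,0]
    r=M[:3,:3].T@np.array([u[0],u[1],1]);o=-M[:3,:3].T@M[:3,3]
    return o+r*(z-o[2])/r[2]
def proj(C,P):
    K,d,M=C;return cv2.projectPoints(np.array(P,float).reshape(-1,3),cv2.Rodrigues(M[:3,:3])[0],M[:3,3],K,d)[0][:,0]
E
python3 - <<'E'
from h import *
for c in("top","side"):
    snap(c,c+"0");C=cam(c);print(c,"pos",(-C[2][:3,:3].T@C[2][:3,3]).round(3))
    for t in("vial_1","vial_1_cap","pin_tall","stub_1","rack","stand","camera_head","power_brick","beaker","jar"):
        print(t,[(round(x["conf"],2),np.round(x["extent"]).tolist()) for x in robot.find_in(t,c)[:5]])
print(robot.get_obs())
E
```

```text
top pos [ 0.439 -0.009  1.306]
vial_1 [(0.66, [355.0, 254.0, 14.0, 13.0]), (0.61, [382.0, 254.0, 89.0, 62.0]), (0.52, [410.0, 268.0, 16.0, 9.0])]
vial_1_cap [(0.51, [411.0, 271.0, 12.0, 13.0])]
pin_tall [(0.52, [415.0, 247.0, 10.0, 2.0])]
stub_1 [(0.48, [409.0, 268.0, 12.0, 9.0])]
rack [(0.67, [383.0, 254.0, 88.0, 63.0]), (0.66, [412.0, 270.0, 13.0, 10.0])]
stand []
camera_head [(0.82, [253.0, 241.0, 33.0, 32.0])]
power_brick [(0.57, [493.0, 262.0, 34.0, 54.0])]
beaker [(0.98, [140.0, 227.0, 34.0, 24.0]), (0.16, [252.0, 240.0, 30.0, 35.0])]
jar [(0.68, [312.0, 173.0, 26.0, 31.0]), (0.65, [383.0, 255.0, 91.0, 64.0])]
side pos [ 0.337 -0.766  0.746]
vial_1 [(0.79, [315.0, 357.0, 15.0, 27.0]), (0.64, [350.0, 360.0, 12.0, 12.0]), (0.62, [260.0, 348.0, 16.0, 37.0]), (0.56, [311.0, 300.0, 15.0, 28.0]), (0.54, [312.0, 328.0, 17.0, 25.0])]
vial_1_cap [(0.82, [316.0, 355.0, 17.0, 27.0]), (0.72, [261.0, 348.0, 14.0, 36.0])]
pin_tall [(0.46, [349.0, 361.0, 16.0, 18.0])]
stub_1 []
rack [(0.92, [327.0, 346.0, 65.0, 106.0]), (0.17, [316.0, 356.0, 16.0, 27.0])]
stand [(0.88, [296.0, 237.0, 63.0, 53
[... 211 characters left out ...]
9.0, 45.0])]
{'time': 1.1, 'joint_positions': array([-1.33611130e+00,  8.71977562e-02,  1.37072906e+00, -1.19391558e-05,
        1.68363145e+00, -1.03104852e-01]), 'qvel': array([-0.00122145, -0.00053203, -0.00015672, -0.00014316, -0.00100926,
       -0.00019713]), 'joint_torque': array([-2.04094254e-04, -3.40052998e+01, -3.02601171e+01,  7.15874811e-02,
        2.36994121e-02, -4.90429628e-06]), 'tool_pos': array([ 0.18225967, -0.518918  ,  0.22249234]), 'ee_rot': array([3.14155967e+00, 1.53396498e-05, 3.37788536e-01]), 'wrist_force': array([0.46978696, 0.47080462, 0.93210343]), 'wrist_torque': array([-0.01251169,  0.01442016, -0.00071002]), 'finger_force': 0.0, 'width': 0.0941526380857899}
```

Run:
```python
import cv2
a=cv2.imread("pics/top0.png");b=cv2.imread("pics/side0.png")
a=a[150:330,100:540];b=b[150:480,220:440]
cv2.imwrite("pics/a.png",cv2.resize(a,(792,324),interpolation=cv2.INTER_CUBIC));cv2.imwrite("pics/b.png",cv2.resize(b,(396,594),interpolation=cv2.INTER_CUBIC))
```

```text
(no output)
```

View pics/a.png

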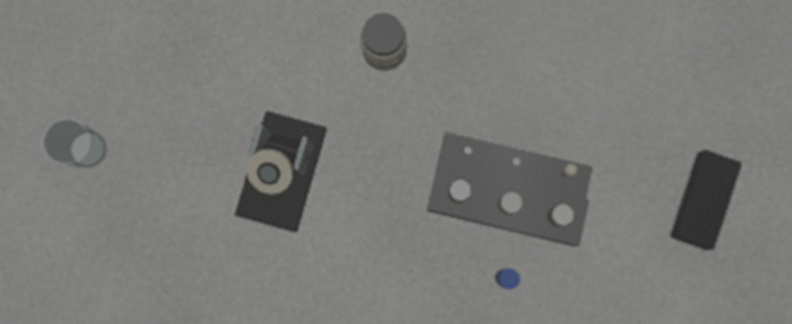

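View pics/b.png

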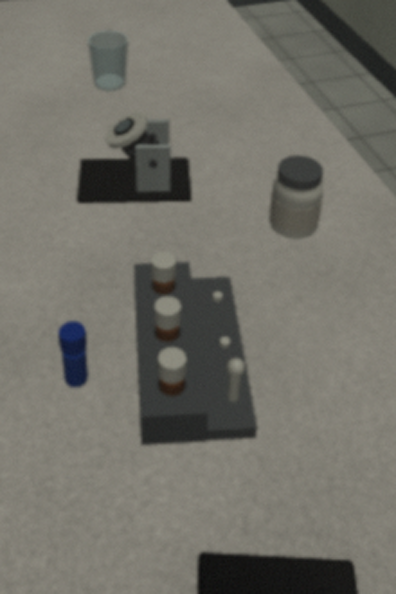

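The top crop shows three caps at full-image (355,255), (384,262) and (412,269). The tall pin is at (417,244), next to the rightmost (-y) vial. The blue look-alike is at (382,305) and the ring light at (249,246), with the stand's front pointing down in the image. The side crop agrees: the tall pin is beside the nearest vial.

Run:
```python
from h import *
C=cam("top");f=lambda x,y:(100+(x+.5)/1.8-.5,150+(y+.5)/1.8-.5)
P=lambda n,x,y,z:print(n,atz(C,f(x,y),z).round(4))
for p in((460,190),(511,202),(562,215)):P("cap",*p,.09)
P("pin",571,170,.075);P("blue",508,279,.08)
P("ring",269,173,.105)
for p in((267,112),(326,127),(297,231),(236,215)):P("plate",*p,.012)
P("jar",384,35,.1);P("beaker",67,142,.09)
S=cam("side");g=lambda x,y:(220+(x+.5)/1.8-.5,150+(y+.5)/1.8-.5)
for n,x,y,z in(("cap",164,259,.09),("cap",168,303,.09),("cap",172,355,.09),("ring",123,127,.105),("pin",236,366,.07),("pl",78,201,.012),("pl",191,200,.012),("blue",72,328,.08)):print("s",n,atz(S,g(x,y),z).round(4))
print(robot.camera_params("wrist"))
```

```text
cap [ 0.5442 -0.0886  0.09  ]
cap [ 0.5272 -0.1614  0.09  ]
cap [ 0.5089 -0.2337  0.09  ]
pin [ 0.5753 -0.2508  0.075 ]
blue [ 0.4178 -0.1569  0.08  ]
ring [0.5663 0.1851 0.105 ]
plate [0.6716 0.2054 0.012 ]
plate [0.6481 0.1131 0.012 ]
plate [0.4872 0.1552 0.012 ]
plate [0.5113 0.2493 0.012 ]
jar [0.7703 0.0218 0.1   ]
beaker [0.6125 0.484  0.09  ]
s cap [ 0.5443 -0.0855  0.09  ]
s cap [ 0.5278 -0.1563  0.09  ]
s cap [ 0.5099 -0.2293  0.09  ]
s ring [0.5632 0.1851 0.105 ]
s pin [ 0.5762 -0.2469  0.07  ]
s pl [0.4841 0.1504 0.012 ]
s pl [0.6435 0.1058 0.012 ]
s blue [ 0.4184 -0.1528  0.08  ]
{'camera_matrix': array([[335.03231219,   0.        , 316.39315569],
       [  0.        , 335.03231219, 244.20151441],
       [  0.        ,   0.        ,   1.        ]]), 'distortion': array([-0.02403569,  0.        ,  0.        ,  0.        ,  0.        ]), 'tool_from_camera': array([[ 4.05433637e-04, -9.73791835e-01, -2.27440758e-01,
         6.67486700e-02],
       [ 9.99999586e-01,  5.79959820e-04, -7.00519422e-04,
        -2.06791298e-04],
       [ 8.14066594e-04, -2.27440380e-01,  9.73791667e-01,
        -1.62071388e-01],
       [ 0.00000000e+00,  0.00000000e+00,  0.00000000e+00,
         1.00000000e+00]])}
```

Call:
{"name": "servo_tool", "arguments": {"plan": [[1,-0.4,0,0,0,0,94],[1,-0.4,0,0,0,0,94],[1,-0.4,0,0,0,0,94]]}}

```text
time: 1.35
tool_pos: [0.2651, -0.4461, 0.2226]
ee_rot: [-3.141, -0.002, 0.338]
wrist_force: [0.4, -0.6, -0.3]
width: 0.0941
finger_force: 0.0
```

Call:
{"name": "servo_tool", "arguments": {"plan": [[1,-0.4,0,0,0,0,60],[1,-0.4,0,0,0,0,60],[1,-0.4,0,0,0,0,60]]}}

```text
time: 1.6
tool_pos: [0.3467, -0.3746, 0.2228]
ee_rot: [-3.142, -0.002, 0.34]
wrist_force: [-1.0, -0.2, -0.4]
width: 0.0773
finger_force: 0.0
```

Call:
{"name": "servo_tool", "arguments": {"plan": [[1,-0.4,0,0,0,0,60],[1,-0.4,0,0,0,0,60],[1,-0.4,0,0,0,0,60]]}}

```text
time: 1.85
tool_pos: [0.4279, -0.3035, 0.2227]
ee_rot: [-3.141, -0.002, 0.34]
wrist_force: [0.1, -0.4, -0.4]
width: 0.0607
finger_force: 0.0
```

Call:
{"name": "servo_tool", "arguments": {"plan": [[1,-0.4,0,0,0,0.37,60],[1,-0.4,0,0,0,0.37,60],[1,-0.4,0,0,0,0.37,60],[1,-0.4,0,0,0,0.37,60],[1,-0.4,0,0,0,0.37,60],[1,-0.4,0,0,0,0.37,60],[1,-0.4,0,0,0,0.37,60]]}}

```text
time: 2.43
tool_pos: [0.5067, -0.2353, 0.2224]
ee_rot: [3.142, 0.0, -0.24]
wrist_force: [0.5, -1.2, 0.1]
width: 0.0599
finger_force: 0.0
```

Run:
```python
from h import *
o=robot.get_obs();im=snap("wrist","w0");C=cam("wrist",o);print(o["joint_positions"].round(2),o["tool_pos"])
for p,z in(((.509,-.2315,.09),0),((.575,-.248,.07),0),((.528,-.159,.09),0)):
    q=proj(C,p)[0];print("exp",q.round(1));cv2.circle(im,tuple(int(v) for v in q),3,(255,0,0),-1)
cv2.imwrite("pics/w0.png",im[:,:,::-1])
for t in("vial_1","vial_1_cap","pin_tall"):
  for x in robot.find_in(t,"wrist")[:4]:
    e=x["extent"];print(t,round(x["conf"],2),np.round(e),atz(C,e[:2],.09).round(4))
```

```text
[-0.54  0.11  1.35 -0.    1.69  1.28] [ 0.50669828 -0.23529825  0.22243971]
exp [312.8 240.1]
exp [313.2 162.6]
exp [229.6 238.7]
vial_1 0.86 [266. 316.  32.  37.] [ 0.4481 -0.1703  0.09  ]
vial_1 0.76 [235. 235.  36.  36.] [ 0.5299 -0.1649  0.09  ]
vial_1 0.72 [156. 237.  52.  39.] [ 0.5456 -0.0942  0.09  ]
vial_1 0.66 [315. 234.  30.  36.] [ 0.5143 -0.2346  0.09  ]
vial_1_cap 0.68 [268. 317.  30.  36.] [ 0.4466 -0.1722  0.09  ]
vial_1_cap 0.64 [314. 237.  37.  40.] [ 0.5119 -0.2329  0.09  ]
pin_tall 0.84 [315. 165.  18.  21.] [ 0.5729 -0.2489  0.09  ]
```

View pics/w0.png

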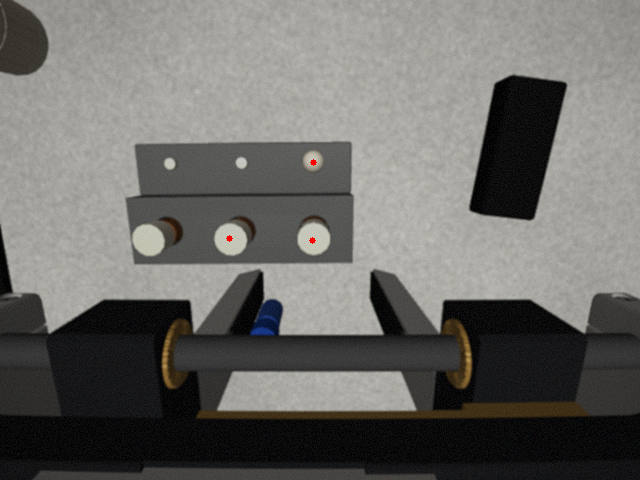

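The wrist picture confirms the projections. The marked cap top is at (314,239), about (0.510,-0.2325), the pin is at (313,162), and the rack is square to the tool. I'm descending now.

Call:
{"name": "servo_tool", "arguments": {"plan": [[0.02,-0.035,0.4,0,0,0,60],[0.02,-0.035,0.7,0,0,0,60],[0.02,-0.035,0.9,0,0,0,60],[0.02,-0.035,1,0,0,0,60]]}}

```text
time: 2.97
tool_pos: [0.5074, -0.2318, 0.1187]
ee_rot: [-3.14, 0.006, -0.243]
wrist_force: [-0.6, -0.2, 0.5]
width: 0.0602
finger_force: 0.0
```

Call:
{"name": "servo_tool", "arguments": {"plan": [[0,0,0.15,0,0,0,60],[0,0,0.3,0,0,0,60],[0,0,0.4,0,0,0,60],[0,0,0.46,0,0,0,60],[0,0,0.46,0,0,0,50]]}}

```text
time: 3.38
tool_pos: [0.5088, -0.2324, 0.0755]
ee_rot: [-3.141, 0.002, -0.243]
wrist_force: [0.4, -0.0, 0.2]
width: 0.0561
finger_force: 0.0
```

Call:
{"name": "servo_tool", "arguments": {"plan": [[0,0,0,0,0,0,40],[0,0,0,0,0,0,36],[0,0,0,0,0,0,33],[0,0,0,0,0,0,20],[0,0,0,0,0,0,20],[0,0,0,0,0,0,20],[0,0,0,0,0,0,20],[0,0,0,0,0,0,20]]}}

```text
time: 4.05
tool_pos: [0.51, -0.2328, 0.0775]
ee_rot: [3.141, -0.002, -0.243]
wrist_force: [0.5, -0.6, 4.1]
width: 0.0299
finger_force: 30.0
```

Call:
{"name": "servo_tool", "arguments": {"plan": [[0,0,-0.1,0,0,0,20],[0,0,-0.3,0,0,0,20],[0,0,-0.5,0,0,0,20],[0,0,-0.75,0,0,0,20],[0,0,-1,0,0,0,20],[0,0,-1,0,0,0,20]]}}

```text
time: 4.55
tool_pos: [0.5117, -0.2337, 0.1828]
ee_rot: [3.139, -0.01, -0.243]
wrist_force: [0.4, -0.3, 0.5]
width: 0.0292
finger_force: 30.0
```

Call:
{"name": "servo_tool", "arguments": {"plan": [[0,0,-0.3,0,0,0,20],[0,0,-0.6,0,0,0,20],[0,0,-0.85,0,0,0,20],[0,0,-1,0,0,0,20],[0,0,-1,0,0,0,20]]}}

```text
time: 4.97
tool_pos: [0.5105, -0.233, 0.2802]
ee_rot: [3.14, -0.006, -0.243]
wrist_force: [-0.7, -0.6, -0.5]
width: 0.0293
finger_force: 30.0
```

Run:
```python
from h import *
o=robot.get_obs();print(o["tool_pos"],o["ee_rot"],o["width"],o["finger_force"],o["joint_positions"].round(2))
a=snap("top","top1");b=snap("side","side1");w=snap("wrist","w1")
for c in("top","side"):
  for t in("camera_head","stand"):
    print(c,t,[(round(x["conf"],2),np.round(x["extent"],1)) for x in robot.find_in(t,c)[:2]])
s=cv2.resize(a[195:300,200:340],(560,420),interpolation=cv2.INTER_CUBIC)
t=cv2.resize(b[190:360,220:360],(240,291),interpolation=cv2.INTER_CUBIC);u=np.zeros((420,240,3),np.uint8);u[:291]=t
cv2.imwrite("pics/m1.png",np.hstack([s,u])[:,:,::-1])
```

```text
[ 0.51046373 -0.23304045  0.28021729] [ 3.13971191 -0.00631339 -0.24328417] 0.029291866752168112 29.999903440475464 [-0.53  0.1   1.24 -0.    1.79  1.28]
top camera_head [(0.84, array([251. , 242.4,  31.6,  30.7]))]
top stand [(0.95, array([256.9, 245.9,  46.1,  65.2])), (0.15, array([354.2, 255. ,   8.8,   7. ]))]
side camera_head [(0.63, array([286.1, 227.4,  18.7,  36.1])), (0.24, array([329.4, 345.4,  67.5, 103.9]))]
side stand [(0.86, array([280. , 238. ,  39. ,  49.2])), (0.28, array([349. , 361.4,  15.8,  16.7]))]
```

View pics/m1.png

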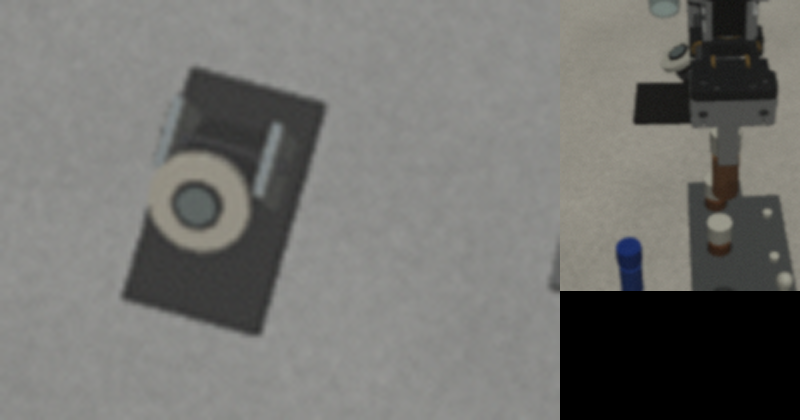

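The top crop shows the stand unobstructed: plate corners (190,67), (327,104), (260,335), (122,297), ring centre (199,202) and lens (197,206). The side crop shows the vial in the gripper and the neighbours still standing.

```bash
cat > fin.py <<'E'
from h import *
C=cam("top");f=lambda x,y:(200+(x+.5)/4-.5,195+(y+.5)/4-.5)
c=[atz(C,f(*p),.012) for p in((190,67),(327,104),(260,335),(122,297))]
v=(c[0]+c[1]-c[2]-c[3])/2;print("len",np.linalg.norm(v),"wid",np.linalg.norm(c[1]-c[0]))
yaw=np.arctan2(v[1],v[0]);w=c[1]-c[0];print("yaw",np.degrees(yaw),np.degrees(np.arctan2(w[1],w[0]))+90)
ctr=(c[0]+c[1]+c[2]+c[3])/4;xs=v/np.linalg.norm(v)
L=atz(C,f(197,206),.105);Rg=atz(C,f(199,202),.105)
print("lens",L,"ring",Rg,"lateral off centreline",np.cross(xs,L-ctr)[2],"along from origin",xs@(L-ctr)+.06)
E
python3 - <<'E'
from fin import *
for yw in(-15,-15+45,-15+90):
    ax=np.array([-.483,.129,.866]);
    T=R.from_euler("z",-15,degrees=True)*R.from_euler("x",180,degrees=True)*R.from_euler("y",30,degrees=True)*R.from_euler("z",-(yw+15),degrees=True)
    for j1,fa in((.4,1.2),(.5,1.4)):
        W=(R.from_euler("zy",[0,0])*(R.from_rotvec([0,0,j1])*R.from_rotvec([0,fa,0])).inv()*T)
        print(yw,T.apply([0,0,1]).round(3),W.as_euler("ZYZ").round(2))
# calibration of j6 with present pose
T=R.from_euler("xyz",[3.1397,-.0063,-.2433]);print((( R.from_rotvec([0,0,-.53])*R.from_rotvec([0,1.34,0])).inv()*T).as_euler("ZYZ").round(2))
E
```

```text
len 0.16673876731563497 wid 0.09990001962002029
yaw -15.139240208343647 -15.102242414893823
lens [0.56569353 0.18596675 0.105     ] ring [0.56828722 0.18473487 0.105     ] lateral off centreline 0.00039271920912914426 along from origin 0.0452302095123609
-15 [ 0.483 -0.129 -0.866] [-0.31  1.52 -2.53]
-15 [ 0.483 -0.129 -0.866] [-0.36  1.36 -2.37]
30 [ 0.483 -0.129 -0.866] [-0.31  1.52  2.97]
30 [ 0.483 -0.129 -0.866] [-0.36  1.36  3.13]
75 [ 0.483 -0.129 -0.866] [-0.31  1.52  2.18]
75 [ 0.483 -0.129 -0.866] [-0.36  1.36  2.34]
[-0.    1.8   2.85]
```

Call:
{"name": "servo_tool", "arguments": {"plan": [[-0.1,-0.3,0,0,0,0,20],[-0.2,-0.65,0,0,0,0,20],[-0.3,-1,0,0,0,0,20]]}}

```text
time: 5.57
tool_pos: [0.5038, -0.1275, 0.2751]
ee_rot: [-3.141, 0.002, -0.246]
wrist_force: [0.7, -0.8, 0.2]
width: 0.0294
finger_force: 30.0
```

Call:
{"name": "servo_tool", "arguments": {"plan": [[-0.1,-0.35,0,0,0,0,20],[-0.2,-0.7,0,0,0,0,20],[-0.3,-1,0,0,0,0,20]]}}

```text
time: 5.82
tool_pos: [0.4987, -0.0218, 0.2755]
ee_rot: [-3.141, 0.001, -0.243]
wrist_force: [0.3, 0.1, -0.6]
width: 0.0299
finger_force: 30.0
```

Call:
{"name": "servo_tool", "arguments": {"plan": [[-0.1,-0.35,0,0,0,0,20],[-0.2,-0.7,0,0,0,0,20],[-0.3,-1,0,0,0,0,20]]}}

```text
time: 6.07
tool_pos: [0.4937, 0.0825, 0.2755]
ee_rot: [3.142, 0.001, -0.243]
wrist_force: [0.3, -0.1, -1.1]
width: 0.0292
finger_force: 30.0
```

Call:
{"name": "servo_tool", "arguments": {"plan": [[-0.1,-0.3,0,0,0,-0.06,20],[-0.2,-0.5,0,0,0,-0.12,20],[-0.3,-0.7,0,0,0,-0.18,20],[-0.4,-0.8,0,0,0,-0.24,20],[-0.4,-0.9,0,0,0,-0.3,20],[-0.4,-0.9,0,0,0,-0.33,20],[-0.4,-0.9,0,0,0,-0.33,20]]}}

```text
time: 6.65
tool_pos: [0.4767, 0.178, 0.2754]
ee_rot: [3.142, 0.002, 0.277]
wrist_force: [0.4, -0.3, -0.6]
width: 0.0293
finger_force: 30.0
```

```bash
cat > go.py <<'E'
from h import *
import sys
def go(F,yaw,h=.0675,n=5):
    o=robot.get_obs();T=R.from_euler("xyz",o["ee_rot"]);p=o["tool_pos"]
    print(o["time"],p.round(4),o["ee_rot"].round(3),o["width"],o["joint_positions"].round(2))
    a=np.array([-.5*np.cos(yaw),-.5*np.sin(yaw),.8660])
    z=T.apply([0,0,1]);r=np.cross(z,-a);an=np.arccos(z@-a);r*=an/np.linalg.norm(r)
    g=F+h*a;d=T.inv().apply(g-p);print("goal",g.round(4),"tool shift",(d/.1).round(3),"turn",(T.inv().apply(r)/(np.pi/2)).round(3))
E
python3 - <<'E'
from go import *
go(np.array([.517,.199,.1916]),np.radians(-15.1))
E
```

```text
6.65 [0.4767 0.178  0.2754] [3.142e+00 2.000e-03 2.770e-01] 0.029290198338079144 [ 0.25 -0.01  1.37 -0.    1.79  1.54]
goal [0.4844 0.2078 0.2501] tool shift [ 0.156 -0.266  0.253] turn [-0.172  0.287  0.   ]
```

Call:
{"name": "servo_tool", "arguments": {"plan": [[0,0,0,-0.03,0.05,0,20],[0,-0.05,0,-0.07,0.11,0,20],[0.05,-0.1,0,-0.1,0.17,0,20],[0.1,-0.15,0,-0.14,0.23,0,20],[0.15,-0.2,0.1,-0.17,0.285,0,20],[0.155,-0.265,0.15,-0.172,0.287,0,20],[0.155,-0.265,0.2,-0.172,0.287,0,20],[0.155,-0.265,0.253,-0.172,0.287,0,20],[0.155,-0.265,0.253,-0.172,0.287,0,20],[0.155,-0.265,0.253,-0.172,0.287,0,20]]}}

```text
time: 7.48
tool_pos: [0.4861, 0.2064, 0.2516]
ee_rot: [2.852, -0.445, 0.339]
wrist_force: [-1.0, -0.0, -0.1]
width: 0.0294
finger_force: 30.0
```

Run:
```python
from go import *
F=np.array([.517,.199,.1916]);yw=np.radians(-15.1)
go(F,yw)
a=np.array([-.5*np.cos(yw),-.5*np.sin(yw),.866])
o=robot.get_obs();T=R.from_euler("xyz",o["ee_rot"]);z=T.apply([0,0,1])
B=o["tool_pos"]+.0675*z;print("base",B,"err mm",(B-F)*1e3)
out=[]
for c,n in(("side",(210,150)),("top",(200,180))):
    im=snap(c,c+"2");C=cam(c);
    im=cv2.resize(im[n[1]:n[1]+120,n[0]:n[0]+120],(400*1,400),interpolation=cv2.INTER_CUBIC)
    for P,col in((B,(255,0,0)),(F,(0,255,0)),(B-.08*z,(255,255,0)),(F-.1*a,(0,0,255))):
        q=(proj(C,P)[0]-n+.5)*400/120;cv2.circle(im,tuple(int(v) for v in q),3,col,-1)
    out.append(im)
cv2.imwrite("pics/m2.png",np.hstack(out)[:,:,::-1])
im=snap("wrist","w2");cv2.imwrite("pics/w2.png",im[:,:,::-1])
```

```text
7.4833 [0.4861 0.2064 0.2516] [ 2.852 -0.445  0.339] 0.029369786628441776 [ 0.52 -0.23  1.7  -0.38  1.3   1.85]
goal [0.4844 0.2078 0.2501] tool shift [-0.017 -0.02   0.004] turn [ 0.004 -0.001  0.   ]
base [0.51871273 0.19751015 0.1932221 ] err mm [ 1.71272774 -1.48984528  1.62209781]
```

View pics/m2.png

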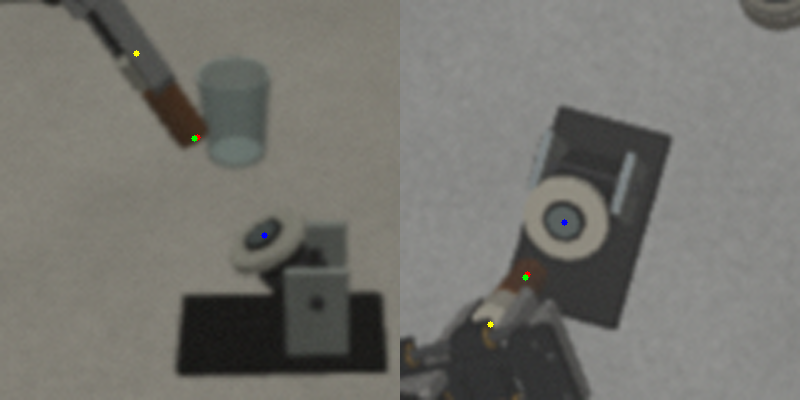

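View pics/w2.png

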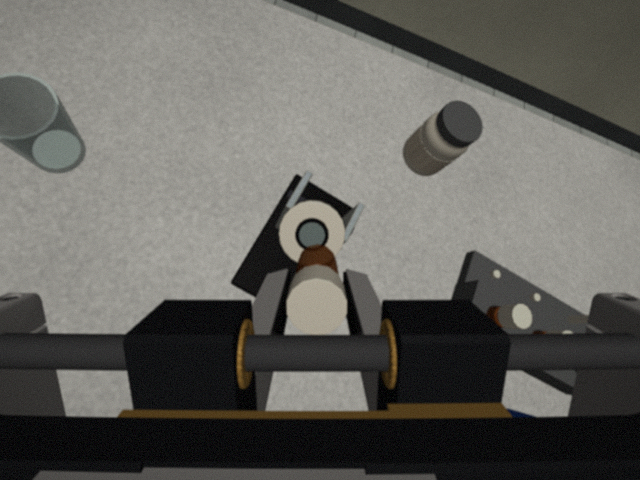

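In the side crop the base centre is at about (195,140), on the projected focus, and the axis matches the expected line. The top crop has the lens at (164,222) in its half, matching the projection. The wrist view shows the vial held straight in the jaws, pointing at the lens at (312,235). I'll make a small correction, let it settle and hand in.

Call:
{"name": "servo_tool", "arguments": {"plan": [[-0.01,-0.01,0,0,0,0,20],[-0.01,-0.01,0,0,0,0,20],[-0.01,-0.01,0,0,0,0,20],[-0.01,-0.01,0,0,0,0,20],[-0.01,-0.01,0,0,0,0,20],[-0.01,-0.01,0,0,0,0,20],[-0.01,-0.01,0,0,0,0,20],[-0.01,-0.01,0,0,0,0,20]]}}

```text
time: 8.3
tool_pos: [0.4839, 0.2077, 0.2505]
ee_rot: [2.852, -0.445, 0.341]
wrist_force: [-1.1, -0.6, -1.6]
width: 0.0297
finger_force: 30.0
```

Run:
```python
from go import *
go(np.array([.517,.199,.1916]),np.radians(-15.1))
o=robot.get_obs();print(abs(o["qvel"]).max(),o["finger_force"])
if abs(o["qvel"]).max()<.02 and o["finger_force"]>5: print(robot.close_job())
```

```text
8.3 [0.4839 0.2077 0.2505] [ 2.852 -0.445  0.341] 0.029724872808649605 [ 0.52 -0.23  1.7  -0.38  1.3   1.85]
goal [0.4844 0.2078 0.2501] tool shift [ 0.003 -0.001  0.006] turn [ 0.003 -0.003 -0.   ]
0.0010331819282224334 29.999866783618927
the job is handed in; nothing more can be done
None
```

I handed the job in at about 8.3 s with the marked vial held motionless in line with the lens, its base within about 1 mm of my measured focus point (itself good to a few millimetres); the other vials and bystanders were not touched, and no verdict was shown.

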